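# Shift a bench-mounted tractor gear lever into third and lock it

## Task

The tractor's gearshift tower is overhauled and must go back on the gearbox in third gear. Pushing gently with the fingertips, never gripping the knob, move the lever out of its left-hand slot to neutral, across the H-shaped gate to the right, and forward (away from you) fully home into third, the far right slot. Then push the red locking slide fully in behind the lever, and leave everything that lies about where it is.

Things in the scene. Friction and masses are not known exactly. Their poses are not given: they have to be found in the camera images.
- tower: Gearshift tower, cast aluminium on a plywood board 180 (x) by 250 (y) by 18 mm; stands firm, cannot be moved. Origin: centre of the board's underside. Its x axis points forward (away from the robot, turned up to 0.3 rad), y left, z up. Lever pivot on its axis at z = 38 mm. The lever is a 12 mm steel stick with a ball knob, rising through the H-shaped opening of the gate plate on top.
- gate_center (a point): Centre of the H opening, on the top face of the steel gate plate (tower z = 92 mm; plate x -56 to 56, y -85 to 55 mm). Two fore-and-aft slots 18 mm wide, x -28 to 28: left at y = +16 (first in front, second behind), right at y = -16 (third in front, fourth behind), joined by the neutral channel, 18 mm wide at x = 0, between two round-ended tongues. Low staples (top z = 104) guide the red slide.
- third_end (a point): Green paint dot on the gate plate just ahead of the front end of the third slot (tower x = 38, y = -16, z = 92 mm).
- knob_center (a point): Centre of the lever's black ball knob, 36 mm in diameter, 120 mm from the pivot. With f = lever_fore and c = lever_cross it lies in the tower's frame at x = 120 sin f, y = -120 sin c cos f, z = 38 + 120 cos c cos f mm.
- lever_fore (a joint): Lever angle fore and aft, rad: 0 in neutral, positive forward (tower +x). The slot ends stop it at about 0.38 and -0.38; more than 0.33 is fully home in third. Starts anywhere from -0.34 to 0.34, in the left slot. Stays where it is left; about 3 N at the knob moves it.
- lever_cross (a joint): Lever angle across, rad: 0 upright, positive to the right (tower -y). About -0.31 in the left slot, +0.31 in the right, with 0.02 play. It can change only with lever_fore within about 0.05 of 0 (the round tongues guide it in). Stays where it is left; about 2 N at the knob moves it.
- lock_slide (a joint): Travel of the red locking slide, m: 0 open, 0.026 fully in, at its stop (more than 0.023 counts). Pushed to the left (tower +y) against about 3 N of friction; stays where it is left. It passes behind the stick only when the lever is home in third; pushed in earlier it blocks the slot.
- lock_tab (a point): Middle of the outer (right, tower -y) face of the red slide's upright tab, the face to push: 28 mm wide (x), 28 mm high (tower z 94 to 122 mm), 5 mm thick. In the tower's frame at x = 5.5, y = -111 mm when open, y = -85 mm when fully in; to the right of it nothing stands higher than the nuts on the board.
- short_driver: Loose bystander: stubby screwdriver with an orange handle, 25x79x30 mm, lying on the left of the board.
- nut_big: Loose bystander: hex nut, 35x30x16 mm, on the right of the board.
- nut_small: Loose bystander: hex nut, 22x19x10 mm, on the right of the board.
- tape_measure: Loose bystander: yellow and black tape measure, 64x96x34 mm, on the bench by the vice.
- oil_can: Loose bystander: brass bench oiler, 72x72x136 mm, standing behind the vice.
- small_carton: Loose bystander: small brown carton, 58x64x46 mm, on the bench left of the board.

How it is judged:
On the way, in this order (a step that is already met when the one before it is completed fails the run):
1. the lever has been brought across into the right-hand half of the gate, with the locking slide still open (value of joint lever_cross above 0.2 rad and value of joint lever_fore below 0.2 rad and value of joint lock_slide below 0.01 m), for 0.05 s.
2. the lever is fully home in third, with the locking slide still open (value of joint lever_cross above 0.2 rad and value of joint lever_fore above 0.33 rad and value of joint lock_slide below 0.01 m), for 0.2 s.
At the end, for the whole second after the job is handed in: The lever stands in the third slot (lever_cross above 0.2 rad, lever_fore above 0.32 rad), the red slide is fully in behind it (lock_slide above 0.023 m), and both are at rest (value of joint lever_cross above 0.2 rad and value of joint lever_fore above 0.32 rad and value of joint lock_slide above 0.023 m and velocity of joint lever_fore between -0.05 and 0.05 rad/s and velocity of joint lever_cross between -0.05 and 0.05 rad/s and velocity of joint lock_slide between -0.01 and 0.01 m/s); the robot touches nothing.
It fails at once if the fingers grip or force the shifter: more than 35 N between the fingers and the tower, its lever or its slide (contact force between the fingers and tower above 35 N).
It fails at once if a bystander (screwdriver, nut, tape measure, oil can or carton) is moved by more than 20 mm or lifted (distance of any of short_driver, nut_big, nut_small, tape_measure, oil_can, small_carton from where it was at the start of the episode above 0.02 m).
It also fails if it takes over 64 s, if anything falls off the work surface, if the arm or the gripper's body presses on something with over 40 N, if the wrist force passes 120 N, or if a joint passes its speed limit or range.

## Robot

A 7-joint arm with a two-finger parallel gripper is mounted at the origin on a cart in front of the work surface, level with it; the furniture and walls round the work are solid. World frame = base frame: x ahead of the robot, y to its left, z up, the work surface at z = 0. Lengths are in m, angles in rad, forces in N, time in s.
With the tool pointing down it reaches from about 0.425 to 0.925 m from the base axis. Payload 6.8 kg.
Tool frame: the origin (TCP) lies at the very end of the fingers, on their centre line; the grasp point (between the pads) lies 19 mm behind it; z points along the fingers, y is the line along which they close (so a half turn about z gives the same grasp; the last joint's range is limited). The gripper opens to 85 mm and grips with 20 to 120 N. Pads are 22 mm wide; open, the fingers measure 114 mm over their backs; the gripper's body (76 mm by 85 mm) begins 54 mm behind the grasp point. The pads swing forward as they close: fully open they stand 13 mm farther back than shut.
Start: joints at [-1.346, 0.477, 0.022, 1.555, -0.011, 1.109, -0.083], TCP at [0.221, 0.638, 0.231] pointing down, gripper open.
Joint ranges: [-2.96, 2.96], [-0.34, 2.1], [-1.41, 1.46], [0.24, 2.44], [-1.37, 4.51], [0.17, 1.92], [-2.96, 2.96]. Speed limits (rad/s): [2.39, 2.39, 3.14, 3.14, 3.14, 3.14, 3.14].

## Interface

Orientations are given as a rotation vector (axis times angle).
In Python, from bench import r gives the robot as it stands.
- The arm moves only by the tool play_rows, never from a script. Its argument "targets" is text: rows parted by semicolons, each of 5 numbers parted by spaces: the closure, from -1 (fully open) to 1 (shut), then the shift along the tool's x, y, z in m, then the turn about the tool's z in rad. In form: gripper dx dy dz spin; .... A call has 1 to 8 rows; each row is the pose to reach, as a shift and turn from the pose commanded when the call began, along the tool's axes at that moment; what a row does not reach only later rows make up. A row lasts 1/12 s, in which the tool goes at most 41.7 mm and 7.16 degrees, less where a joint would pass 70% of its speed; a pose out of reach is approached as far as the arm can. A call with a gripper value outside its range is refused whole. The fingers move at their own pace and stop on an object; "squeeze" is the grip in N (left out, the last holds). Time passes only in rows, so rows that repeat a pose let the fingers close. It gives the time, the measured TCP pose, the force, the opening and the grip force at its end, in the units of the state.
- r.get_obs(): the state, without advancing time (a new reading comes with each control period).
- r.grab_frame(name): name is "side" or "top" or "wrist"; returns the picture (384x512x3 uint8, red, green, blue); there is no depth.
- r.camera_info(name): a dict with "fov_y" (degrees; the focal length in pixels is half the picture's height over the tangent of half this angle, whatever the lens; pixels are square), "cx", "cy" (the principal point, pixels), "k1" (the pictures are not rectified: a ray, as slopes to the right and down, at radius r is drawn at 1 + k1 r^2 times it, then the intrinsics apply), "position" and "rotation" of the camera in the world. Camera axes: x right, y down, z forward; pixel columns grow to the right and rows downward; lengths in m; the calibration is good to about 2 mm. A picture is of the moment at which its call begins: read the wrist's pose just before it. camera_info takes no time and is no camera call; for the wrist camera it gives the pose at the moment of the call.
- r.hand_in(): hands the job in; it is judged then, once.
The state is a dict: "clock": time; "joints": joint angles; "qvel": joint speeds; "tau": joint torques, N m; "tcp_pos": TCP position; "orientation": TCP orientation; "contact_force": force on the tool from outside, world axes, zero at the start; "moment": the same for the moment, N m; "grip_width": finger opening in m; "gripper_force": force on a finger pad.
Only numpy, scipy, OpenCV 4.12 (cv2) and the standard library are available. Lean on these libraries where they do the work, as an engineer would, in place of code of your own. Each camera call takes 0.05 s, during which the arm holds its last target. There are 200 camera calls.

## Working session

There is one attempt and no reset: what is moved stays moved. The work goes in short steps, Python scripts to look and compute and a tool call to move; the robot and the scene stay as the last step left them, time stands still between calls to the robot, and variables do not carry over. Pictures are saved under pics/ and viewed, at most 10 in all, crops included, and the job is handed in when it is done.

Besides the shell and the picture viewer there is one more tool, called after "Call:" by a JSON object that holds its "fn" and its "kwargs", one argument or row to a line. play_rows: Moves the arm, as the interface text tells. Its arguments: {"type":"object","properties":{"targets":{"type":"string"},"squeeze":{"type":"number"}},"required":["targets"]}

```bash
mkdir -p pics; ls; cat > look.py <<'E'
from bench import r
import cv2,sys
def shot(n,f):
    im=r.grab_frame(n); cv2.imwrite('pics/'+f,cv2.cvtColor(im,cv2.COLOR_RGB2BGR)); return im
E
python3 - <<'E'
from look import *
import numpy as np
np.set_printoptions(precision=4,suppress=True)
print(r.get_obs())
for n in('side','top'): 
    print(r.camera_info(n)); 
a=shot('side','s1.png');b=shot('top','t1.png')
E
```

```text
pics
{'clock': 0.0, 'joints': array([-1.3461,  0.4778,  0.0223,  1.5564, -0.0115,  1.1093, -0.0831]), 'qvel': array([ 0.0021, -0.001 , -0.0001,  0.0003,  0.0009,  0.0006, -0.0012]), 'tau': array([ -0.    , -59.6441,   1.6076, -28.1189,   0.0123,   0.0092,
        -0.    ]), 'tcp_pos': array([0.2203, 0.6374, 0.2303]), 'orientation': array([-0.5202, -3.098 ,  0.0029]), 'contact_force': array([ 0.0971,  0.5305, -0.13  ]), 'moment': array([0.0485, 0.0203, 0.0206]), 'gripper_force': 0.0, 'grip_width': 0.08516756134629128}
{'fov_y': 43.3425979827724, 'cx': 261.5858963537258, 'cy': 188.38498970962036, 'k1': -0.07268736516528201, 'position': array([0.3539, 1.3238, 0.6364]), 'rotation': array([-0.199 ,  2.5604, -1.6629])}
{'fov_y': 42.745562860702336, 'cx': 261.353176019712, 'cy': 193.2627889450295, 'k1': -0.15272811530184185, 'position': array([0.2475, 0.1674, 1.6147]), 'rotation': array([-2.111 ,  2.131 , -0.2079])}
```

View pics/t1.png

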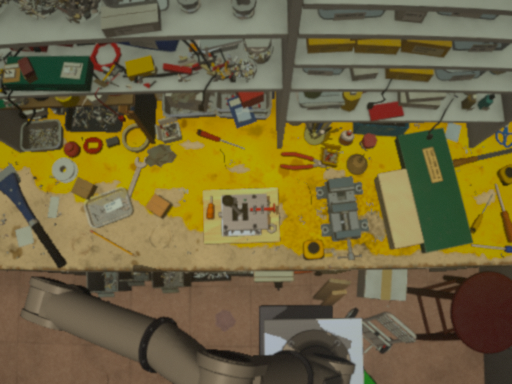

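View pics/s1.png

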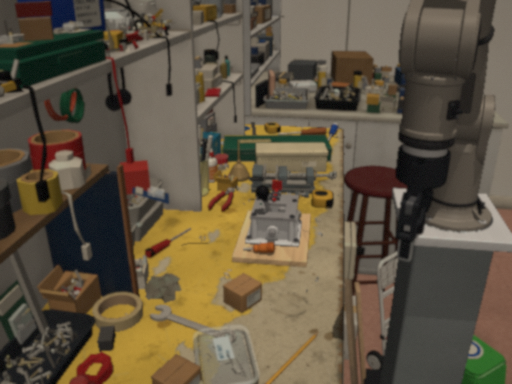

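The top view shows the board at about (242,216), with the driver on its left at (211,210) and the red slide at about (265,210). The side view shows the knob at about (263,192). I'll enlarge both.

```bash
python3 - <<'E'
import cv2,numpy as np
a=cv2.imread('pics/t1.png')[180:255,195:290];b=cv2.imread('pics/s1.png')[170:275,225:330]
a=cv2.resize(a,None,fx=8,fy=8,interpolation=cv2.INTER_CUBIC);b=cv2.resize(b,None,fx=5.5,fy=5.5,interpolation=cv2.INTER_CUBIC)
cv2.imwrite('pics/t1c.png',a);cv2.imwrite('pics/s1c.png',b)
E
```

```text
(no output)
```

View pics/t1c.png

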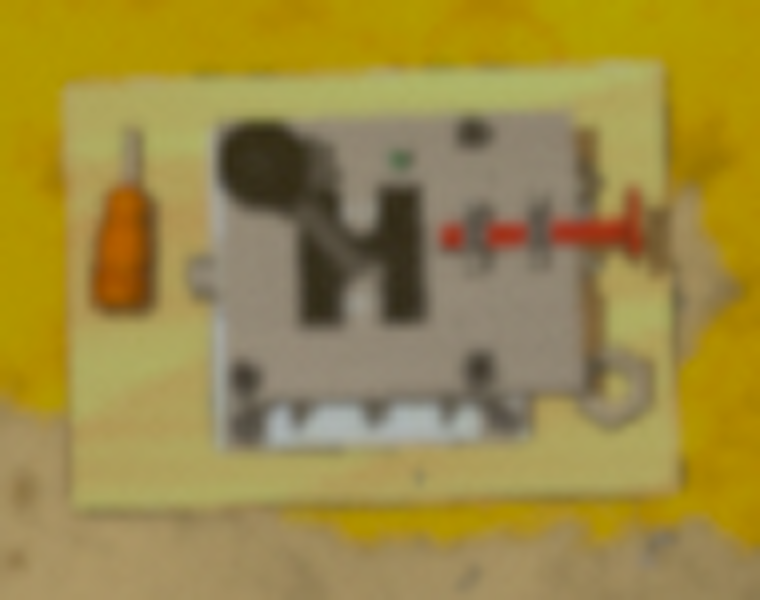

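View pics/s1c.png

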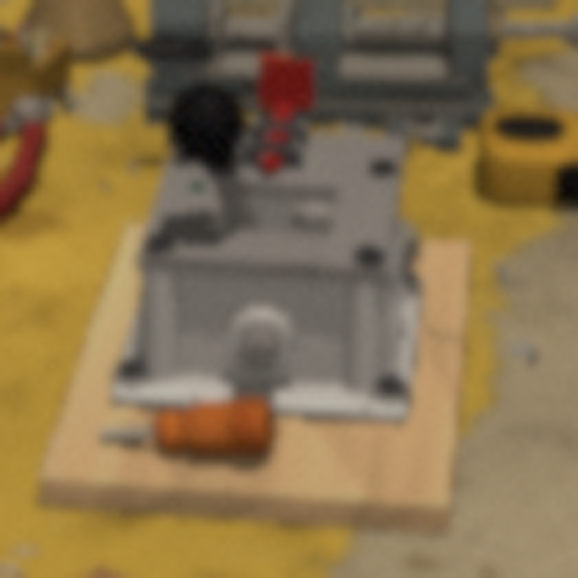

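```bash
cat > geo.py <<'E'
import numpy as np, cv2
from scipy.spatial.transform import Rotation as R
from scipy.optimize import least_squares
def proj(ci,P):
    P=np.atleast_2d(P); c=R.from_rotvec(ci['rotation']).inv().apply(P-ci['position'])
    s=c[:,:2]/c[:,2:]; s=s*(1+ci['k1']*(s**2).sum(1,keepdims=True))
    f=192/np.tan(np.radians(ci['fov_y']/2)); return s*f+[ci['cx'],ci['cy']]
def T(p,P): return R.from_euler('z',p[2]).apply(np.atleast_2d(P))+[p[0],p[1],0]
def knob(f,c): return np.array([.12*np.sin(f),-.12*np.sin(c)*np.cos(f),.038+.12*np.cos(c)*np.cos(f)])
E
python3 - <<'E'
from geo import *
from bench import r
ct,cs=r.camera_info('top'),r.camera_info('side')
top=[((90,125,18),(64,85)),((90,-125,18),(662,62)),((-90,-125,18),(682,490)),
 ((56,-85,92),(573,110)),((-56,-85,92),(583,395)),((38,-16,92),(401,158)),((5.5,-108.5,122),(635,220)),
 ((28,-16,92),(401,186)),((-28,-16,92),(404,325)),((-28,16,92),(322,325))]
side=[((90,125,18),(42,485)),((-90,125,18),(450,512)),((38,-16,92),(197,186)),((5.5,-108.5,108),(287,88))]
A=np.array([a for a,_ in top])/1e3;pa=(np.array([b for _,b in top])+.5)/8-.5+[195,180]
B=np.array([a for a,_ in side])/1e3;pb=(np.array([b for _,b in side])+.5)/5.5-.5+[225,170]
ka=(np.array([265,165])+.5)/8-.5+[195,180];kb=(np.array([206,125])+.5)/5.5-.5+[225,170]
def res(p):
    k=T(p,knob(p[3],-.31))
    return np.r_[(proj(ct,T(p,A))-pa).ravel(),(proj(cs,T(p,B))-pb).ravel(),(proj(ct,k)-ka).ravel(),(proj(cs,k)-kb).ravel()]
s=least_squares(res,[.5,.2,0,.3],loss='soft_l1')
print(s.x);print(res(s.x).reshape(-1,2).round(1))
p=s.x;np.save('p.npy',p)
for n,q in dict(knob=knob(p[3],-.31),left0=knob(0,-.31),right0=knob(0,.31),third=knob(.37,.31),tab=[.0055,-.111,.108]).items():print(n,T(p,q).round(4))
E
```

```text
[0.48757778 0.23106019 0.02415065 0.23658551]
[[-0.1 -0.8]
 [ 0.2 -0.4]
 [-0.1  0.2]
 [-0.1 -0.2]
 [-0.1 -0.6]
 [-0.2  0.1]
 [ 0.5 -0. ]
 [-0.2 -0.3]
 [-0.  -0. ]
 [-0.   0.3]
 [-0.4 -1.3]
 [ 0.8 -0.8]
 [ 0.6  1. ]
 [ 0.5 -0.5]
 [-0.7 -0.4]
 [ 0.3  0.4]]
knob [[0.5148 0.2673 0.1491]]
left0 [[0.4867 0.2677 0.1523]]
right0 [[0.4885 0.1945 0.1523]]
third [[0.5318 0.198  0.1445]]
tab [[0.4958 0.1202 0.108 ]]
```

```bash
cat > to.py <<'E'
import sys
from geo import *
from bench import r
o=r.get_obs();p=np.load('p.npy');M=R.from_rotvec(o['orientation'])
y=M.apply([0,1,0]);tw=R.from_euler('z',p[2])
yt=tw.inv().apply(y);print('tcp tower mm',(tw.inv().apply(o['tcp_pos']-[p[0],p[1],0])*1e3).round(1),'spin',round(np.arctan2(-yt[0],yt[1])*-1,3), 'F tower',tw.inv().apply(o['contact_force']).round(1),'t',o['clock'],'tilt',M.apply([0,0,1]).round(3))
if len(sys.argv)>3:
    q=T(p,np.array([float(v) for v in sys.argv[1:4]])/1e3)[0]
    print('shift tool mm',(M.inv().apply(q-o['tcp_pos'])*1e3).round(1))
E
python3 to.py 90 36.6 230
```

```text
tcp tower mm [-257.3  412.7  230.4] spin 0.357 F tower [0.2 1.4 0.8] t 0.1 tilt [-0.    -0.002 -1.   ]
shift tool mm [-456.9 -231.1    0.9]
```

Call:
{"fn": "play_rows", "kwargs": {
  "targets": "1 -0.035 -0.018 0 -0.1; 1 -0.07 -0.036 0 -0.2; 1 -0.105 -0.053 0 -0.3; 1 -0.14 -0.071 0 -0.357; 1 -0.175 -0.089 0 -0.357; 1 -0.21 -0.106 0 -0.357; 1 -0.245 -0.124 0 -0.357; 1 -0.28 -0.142 0 -0.357",
  "squeeze": 20
}}

```text
clock: 0.77
tcp_pos: [0.4397, 0.4105, 0.231]
orientation: [0.038, -3.141, 0.001]
contact_force: [0.8, 0.3, 0.5]
grip_width: 0.0001
gripper_force: 0.0
```

```bash
python3 to.py 90 36.6 230
```

```text
tcp tower mm [-43.6 180.5 231. ] spin -0.0 F tower [0.8 0.3 0.5] t 0.7667 tilt [-0. -0. -1.]
shift tool mm [-133.6 -143.9    1. ]
```

Call:
{"fn": "play_rows", "kwargs": {
  "targets": "1 -0.027 -0.029 0 0; 1 -0.054 -0.058 0 0; 1 -0.081 -0.087 0 0; 1 -0.108 -0.116 0 0; 1 -0.134 -0.144 0 0; 1 -0.134 -0.144 0 0"
}}

```text
clock: 1.27
tcp_pos: [0.582, 0.2619, 0.231]
orientation: [-0.019, 3.139, -0.008]
contact_force: [0.1, -1.6, -0.1]
grip_width: 0.0001
gripper_force: 0.0
```

```bash
python3 to.py 90 36.6 140; python3 -c "
from look import *
from geo import *
import cv2
ci=r.camera_info('wrist');print(ci)
im=shot('wrist','w1.png');p=np.load('p.npy')
for q in (knob(p[3],-.31),[.038,-.016,.092],[.0055,-.1085,.122]):print(proj(ci,T(p,q)).round(1))"
```

```text
tcp tower mm [ 95.2  28.6 231. ] spin 0.012 F tower [ 0.1 -1.6 -0.1] t 1.2667 tilt [ 0.003 -0.005 -1.   ]
shift tool mm [ 5.6  8.4 91. ]
{'fov_y': 66.34099440211762, 'cx': 252.91291908642816, 'cy': 194.94905618990788, 'k1': -0.004316891243377282, 'position': array([0.51213267, 0.26238139, 0.37385081]), 'rotation': array([2.05820929, 2.08488704, 0.28566911])}
[[261.1 115.3]]
[[204.7 126.1]]
[[82.6 88.3]]
```

View pics/w1.png

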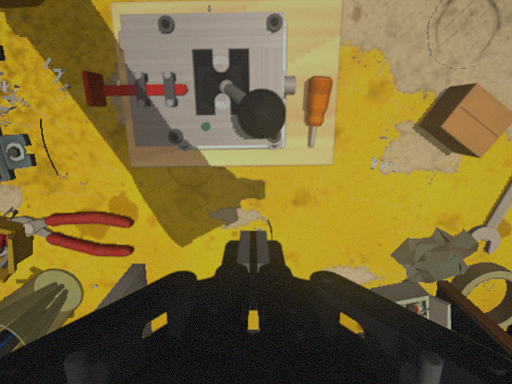

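The wrist view shows the knob at (262,113) and the green dot at (206,127). Both are within 2 px of the fit, so I'll lower the fingers in front of the knob.

Call:
{"fn": "play_rows", "kwargs": {
  "targets": "1 0 0 0.03 0; 1 0 0 0.06 0; 1 0 0 0.08 0; 1 0 0 0.092 0; 1 0 0 0.092 0; 1 0 0 0.092 0"
}}

```text
clock: 1.82
tcp_pos: [0.5758, 0.2722, 0.1393]
orientation: [0.039, -3.141, 0.0]
contact_force: [-0.3, 0.3, 1.2]
grip_width: 0.0003
gripper_force: 0.0
```

```bash
python3 to.py 29 36.6 139
```

```text
tcp tower mm [ 89.2  39.  139.3] spin -0.001 F tower [-0.3  0.3  1.2] t 1.8167 tilt [-0.001 -0.    -1.   ]
shift tool mm [60.2 -2.3  0.3]
```

Call:
{"fn": "play_rows", "kwargs": {
  "targets": "1 0.012 -0.002 0 0; 1 0.022 -0.002 0 0; 1 0.028 -0.002 0 0; 1 0.032 -0.002 0 0; 1 0.036 -0.002 0 0; 1 0.04 -0.002 0 0; 1 0.044 -0.002 0 0"
}}

```text
clock: 2.4
tcp_pos: [0.534, 0.269, 0.1407]
orientation: [-0.037, 3.137, 0.003]
contact_force: [4.8, 0.9, 3.5]
grip_width: -0.0
gripper_force: 2.1
```

```bash
python3 to.py 29 36.6 139; python3 -c "
from look import *
shot('wrist','w2.png')"
```

```text
tcp tower mm [ 47.3  36.8 140.7] spin 0.001 F tower [4.8 0.7 3.5] t 2.4 tilt [ 0.004  0.002 -1.   ]
shift tool mm [18.3 -0.2  1.6]
```

View pics/w2.png

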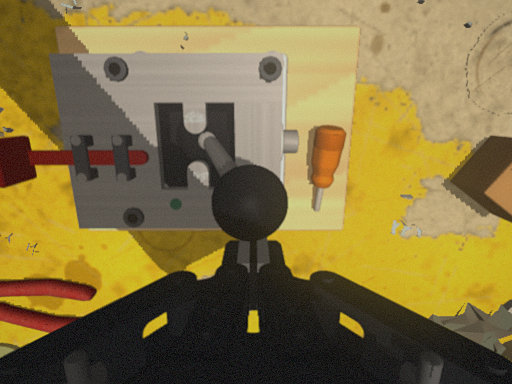

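The fingers now touch the knob, which is centred near (250,203). I'll add a circle-based estimate of the lever angles.

```bash
cat > est.py <<'E'
import sys
from geo import *
from look import *
def est(name=None,n='wrist',guess=(0,0)):
    p=np.load('p.npy');ci=r.camera_info(n)
    im=r.grab_frame(n)
    if name: cv2.imwrite('pics/'+name,cv2.cvtColor(im,cv2.COLOR_RGB2BGR))
    g=cv2.medianBlur(cv2.cvtColor(im,cv2.COLOR_RGB2GRAY),5)
    k=proj(ci,T(p,knob(*guess)))[0]; rad=.018*192/np.tan(np.radians(ci['fov_y']/2))/np.linalg.norm(T(p,knob(*guess))[0]-ci['position'])
    h=cv2.HoughCircles(g,cv2.HOUGH_GRADIENT,1,5,param1=60,param2=8,minRadius=int(rad-3),maxRadius=int(rad+4))
    c=h[0]; d=np.hypot(*(c[:,:2]-k).T); c=c[d<40][0]
    s=least_squares(lambda q:proj(ci,T(p,knob(*q)))[0]-c[:2],guess)
    print('px',c,'pred',k.round(),rad.round(1),'f,c',s.x.round(3))
if __name__=='__main__': est(sys.argv[1],'wrist',(float(sys.argv[2]),float(sys.argv[3])))
E
python3 est.py w3.png .15 -.31;python3 to.py
```

```text
px [249.5 202.5  38. ] pred [251. 204.] 38.2 f,c [ 0.144 -0.305]
tcp tower mm [ 45.9  36.6 139.9] spin -0.0 F tower [4.2 0.  2.2] t 2.5 tilt [ 0.001  0.001 -1.   ]
```

Call:
{"fn": "play_rows", "kwargs": {
  "targets": "1 0.003 0 0 0; 1 0.006 0 0 0; 1 0.009 0 0 0; 1 0.012 0 0 0; 1 0.015 0 0 0; 1 0.0165 0 0 0; 1 0.0165 0 0 0"
}}

```text
clock: 3.08
tcp_pos: [0.515, 0.2681, 0.1391]
orientation: [0.039, -3.14, 0.001]
contact_force: [2.9, 0.6, 1.8]
grip_width: -0.0002
gripper_force: 1.3
```

```bash
python3 est.py w4.png 0 -.31;python3 to.py
```

```text
px [251.5 204.5  39.2] pred [252. 205.] 38.8 f,c [-0.001 -0.307]
tcp tower mm [ 28.4  36.3 139.1] spin -0.0 F tower [2.6 1.2 2.3] t 3.1333 tilt [-0.001 -0.    -1.   ]
```

Call:
{"fn": "play_rows", "kwargs": {
  "targets": "1 -0.012 0 0 0; 1 -0.02 0.01 0 0; 1 -0.02 0.03 0 0; 1 -0.02 0.05 0 0; 1 0 0.05 0 0; 1 0.02 0.05 0 0; 1 0.0284 0.05 0 0; 1 0.0284 0.05 0 0"
}}

```text
clock: 3.8
tcp_pos: [0.4831, 0.3172, 0.1384]
orientation: [0.041, -3.138, 0.003]
contact_force: [-0.0, 0.5, 0.4]
grip_width: 0.0001
gripper_force: 0.0
```

```bash
python3 est.py w5.png 0 -.31;python3 to.py 0 69 139
```

```text
px [149.5 263.5  36.4] pred [150. 265.] 33.9 f,c [-0.005 -0.307]
tcp tower mm [ -0.5  86.1 138.9] spin -0.001 F tower [ 0.3 -0.7 -0.4] t 3.85 tilt [-0.002 -0.001 -1.   ]
shift tool mm [ -0.5 -17.1  -0.1]
```

Call:
{"fn": "play_rows", "kwargs": {
  "targets": "1 0 -0.008 0 0; 1 0 -0.014 0 0; 1 0 -0.019 0 0; 1 0 -0.024 0 0; 1 0 -0.029 0 0; 1 0 -0.034 0 0; 1 0 -0.039 0 0; 1 0 -0.043 0 0"
}}

```text
clock: 4.52
tcp_pos: [0.4874, 0.2738, 0.1394]
orientation: [-0.038, 3.141, 0.0]
contact_force: [0.3, 2.0, 2.9]
grip_width: 0.0002
gripper_force: 1.5
```

```bash
python3 est.py w6.png 0 -.1;python3 to.py
```

```text
px [185.5 263.5  39.4] pred [187. 263.] 36.2 f,c [ 0.002 -0.096]
tcp tower mm [  0.8  41.7 139.3] spin 0.001 F tower [-0.6  2.4  1.8] t 4.5667 tilt [-0.    -0.001 -1.   ]
```

Call:
{"fn": "play_rows", "kwargs": {
  "targets": "1 0 -0.005 0 0; 1 0 -0.01 0 0; 1 0 -0.015 0 0; 1 0 -0.02 0 0; 1 0 -0.025 0 0; 1 0 -0.03 0 0; 1 0 -0.035 0 0; 1 0 -0.039 0 0"
}}

```text
clock: 5.23
tcp_pos: [0.4878, 0.2344, 0.1389]
orientation: [0.037, -3.141, 0.001]
contact_force: [-0.2, 1.3, -1.4]
grip_width: -0.0003
gripper_force: 1.0
```

```bash
python3 est.py w7.png 0 .25;python3 to.py
```

```text
px [186.5 261.5  38.4] pred [183. 261.] 35.5 f,c [-0.001  0.235]
tcp tower mm [  0.4   2.4 138.8] spin 0.001 F tower [-0.1  1.1 -0.8] t 5.2833 tilt [-0.001 -0.001 -1.   ]
```

Now at c = 0.235, with about 8 mm to go.

Call:
{"fn": "play_rows", "kwargs": {
  "targets": "1 0 -0.002 0 0; 1 0 -0.004 0 0; 1 0 -0.006 0 0; 1 0 -0.008 0 0; 1 0 -0.009 0 0; 1 0 -0.009 0 0"
}}

```text
clock: 5.78
tcp_pos: [0.4882, 0.2261, 0.1392]
orientation: [0.038, -3.141, 0.0]
contact_force: [-0.4, 0.6, -0.4]
grip_width: 0.0
gripper_force: 0.5
```

```bash
python3 est.py w8.png 0 .3;python3 to.py
```

```text
px [187.5 259.5  38.4] pred [189. 259.] 35.2 f,c [0.004 0.308]
tcp tower mm [  0.6  -4.9 139.3] spin 0.0 F tower [-0.1  0.6 -1. ] t 5.8333 tilt [-0. -0. -1.]
```

Call:
{"fn": "play_rows", "kwargs": {
  "targets": "1 0 0.01 0 0; 1 0.01 0.015 0 0; 1 0.03 0.012 0 0; 1 0.045 0.01 0 0; 1 0.045 -0.01 0 0; 1 0.045 -0.026 0 0; 1 0.045 -0.032 0 0; 1 0.045 -0.032 0 0"
}}

```text
clock: 6.5
tcp_pos: [0.4438, 0.1924, 0.1394]
orientation: [0.035, -3.141, 0.001]
contact_force: [-1.2, 0.0, 0.5]
grip_width: 0.0001
gripper_force: 0.0
```

```bash
python3 est.py w9.png 0 .3;python3 to.py -29 -36.6 139
```

```text
tcp tower mm [-44.4 -36.3 139.5] spin 0.001 F tower [0.7 0.2 0.2] t 6.55 tilt [ 0.  0. -1.]
shift tool mm [-15.4  -0.2   0.5]Traceback (most recent call last):
  File "est.py", line 14, in <module>
    if __name__=='__main__': est(sys.argv[1],'wrist',(float(sys.argv[2]),float(sys.argv[3])))
                             ~~~^^^^^^^^^^^^^^^^^^^^^^^^^^^^^^^^^^^^^^^^^^^^^^^^^^^^^^^^^^^^^
  File "est.py", line 11, in est
    c=h[0]; d=np.hypot(*(c[:,:2]-k).T); c=c[d<40][0]
                                          ~~~~~~~^^^
IndexError: index 0 is out of bounds for axis 0 with size 0
```

Call:
{"fn": "play_rows", "kwargs": {
  "targets": "1 -0.008 0 0.005 0; 1 -0.014 0 0.005 0; 1 -0.019 0 0.005 0; 1 -0.024 0 0.005 0; 1 -0.029 0 0.005 0; 1 -0.034 0 0.005 0; 1 -0.039 0 0.005 0; 1 -0.043 0 0.005 0"
}}

```text
clock: 7.22
tcp_pos: [0.4874, 0.1948, 0.1341]
orientation: [0.038, -3.141, -0.0]
contact_force: [-4.4, 1.7, -1.9]
grip_width: -0.0001
gripper_force: 1.5
```

```bash
python3 to.py
```

```text
tcp tower mm [ -1.1 -36.3 134.1] spin -0.0 F tower [-4.4  1.8 -1.9] t 7.2167 tilt [-0.  0. -1.]
```

Call:
{"fn": "play_rows", "kwargs": {
  "targets": "1 -0.003 0 0 0; 1 -0.006 0 0 0; 1 -0.009 0 0 0; 1 -0.011 0 0 0; 1 -0.013 0 0 0; 1 -0.0145 0 0 0; 1 -0.0145 0 0 0; 1 -0.0145 0 0 0"
}}

```text
clock: 7.88
tcp_pos: [0.5017, 0.1943, 0.1342]
orientation: [0.037, -3.141, 0.001]
contact_force: [-2.3, -1.6, -2.4]
grip_width: 0.0001
gripper_force: 1.3
```

```bash
python3 to.py
```

```text
tcp tower mm [ 13.2 -37.1 134.2] spin 0.0 F tower [-2.3 -1.6 -2.4] t 7.8833 tilt [-0. -0. -1.]
```

Call:
{"fn": "play_rows", "kwargs": {
  "targets": "1 -0.0008 0 0 0; 1 -0.0015 0 0 0; 1 -0.0015 0 0 0; 1 -0.0015 0 0 0"
}}

```text
clock: 8.22
tcp_pos: [0.5031, 0.1945, 0.1343]
orientation: [0.038, -3.141, 0.0]
contact_force: [-2.4, -0.2, -1.9]
grip_width: 0.0001
gripper_force: 1.5
```

```bash
python3 to.py
```

```text
tcp tower mm [ 14.6 -36.9 134.3] spin 0.0 F tower [-2.4 -0.1 -1.9] t 8.2167 tilt [-0. -0. -1.]
```

Call:
{"fn": "play_rows", "kwargs": {
  "targets": "1 0.012 0 0 0; 1 0.03 0 -0.01 0; 1 0.035 0 -0.04 0; 1 0.035 -0.03 -0.066 0; 1 0.025 -0.065 -0.066 0; 1 0.015 -0.1 -0.066 0; 1 0.009 -0.113 -0.066 0; 1 0.009 -0.113 -0.066 0"
}}

```text
clock: 8.88
tcp_pos: [0.4999, 0.0774, 0.2019]
orientation: [-0.027, 3.136, -0.001]
contact_force: [0.5, 0.3, -0.8]
grip_width: -0.0001
gripper_force: 0.0
```

```bash
python3 est.py w10.png .37 .31;python3 to.py 5.5 -148 106
```

```text
px [418.5 254.5  23.4] pred [412. 255.] 20.7 f,c [0.362 0.269]
tcp tower mm [   7.8 -151.4  201.5] spin 0.004 F tower [-0.8  0.9  0.1] t 8.9333 tilt [ 0.004  0.001 -1.   ]
shift tool mm [ 2.7  3.3 95.5]
```

View pics/w10.png

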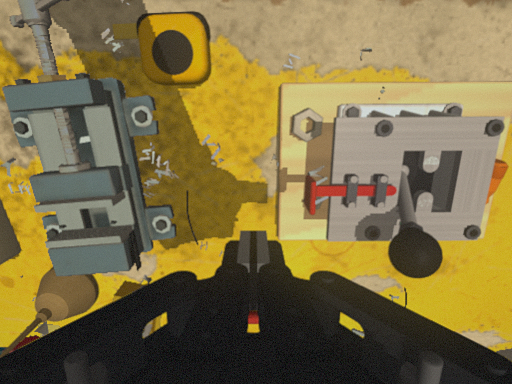

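The wrist view shows the lever forward in the right slot with the knob near (415,250), and the slide open with its tab at (312,195). I'll redo the angle estimate with the radius corrected for depth.

```bash
sed -i "s|/np.linalg.norm(T(p,knob(\*guess))\[0\]-ci\['position'\])|/(ci['position'][2]-T(p,knob(*guess))[0][2])|" est.py; python3 est.py w11.png .36 .31; python3 - <<'E'
from geo import *
import cv2
g=cv2.imread('pics/w11.png').max(2)
m=(g<45).astype('uint8');m[:215]=0;m[:,:380]=0;m[290:]=0;m[:,450:]=0
n,l,s,c=cv2.connectedComponentsWithStats(m);print(s[1:][s[1:,4]>200],c[1:][s[1:,4]>200])
from bench import r
p=np.load('p.npy');ci=r.camera_info('wrist')
for f in(.32,.34,.36,.38):print(f,proj(ci,T(p,knob(f,.31))))
print(proj(ci,T(p,[[.038,-.016,.092],[.0055,-.111,.122],[.056,-.085,.092],[-.056,-.085,.092]])))
E
python3 to.py 5.5 -148 106
```

```text
px [412.5 251.5  28.3] pred [408. 255.] 26.5 f,c [0.323 0.291]
[] []
0.32 [[406.97368901 252.33530199]]
0.34 [[406.35513927 254.63987042]]
0.36 [[405.73663002 256.86981711]]
0.38 [[405.11872003 259.02453468]]
[[397.37286657 225.22302768]
 [300.88900443 201.22662588]
 [321.23806643 243.31758024]
 [329.61427876 119.90007906]]
tcp tower mm [   7.  -149.6  201.1] spin 0.001 F tower [-0.1  0.7 -0.1] t 8.9833 tilt [ 0.003  0.001 -1.   ]
shift tool mm [ 1.8  1.5 95.1]
```

Call:
{"fn": "play_rows", "kwargs": {
  "targets": "1 0 0 0 0; 1 0 0 0 0; 1 0 0 0 0; 1 0 0 0 0; 1 0 0 0 0"
}}

```text
clock: 9.4
tcp_pos: [0.4968, 0.0822, 0.2002]
orientation: [0.04, -3.141, -0.0]
contact_force: [-0.0, 0.3, -0.5]
grip_width: 0.0001
gripper_force: 0.0
```

```bash
python3 est.py w12.png .36 .31; python3 - <<'E'
from geo import *
from bench import r
p=np.load('p.npy');ci=r.camera_info('wrist')
print(proj(ci,T(p,[[.0055,-.111,.122],[.056,-.085,.092],[-.056,-.085,.092],knob(.36,.31)])))
im=cv2.resize(cv2.imread('pics/w12.png')[80:300,270:490],None,fx=2.7,fy=2.7,interpolation=cv2.INTER_CUBIC);cv2.imwrite('pics/w12c.png',im)
E
python3 to.py 5.5 -148 106
```

```text
px [409.5 256.5  28.2] pred [405. 260.] 26.7 f,c [0.326 0.291]
[[300.52597115 203.70045029]
 [320.89842934 245.69937715]
 [329.45707226 122.29183329]
 [405.51008318 259.82084015]]
tcp tower mm [   5.6 -149.2  200.3] spin -0.001 F tower [0.6 0.2 0.1] t 9.45 tilt [ 0.  0. -1.]
shift tool mm [ 0.1  1.2 94.3]
```

View pics/w12c.png

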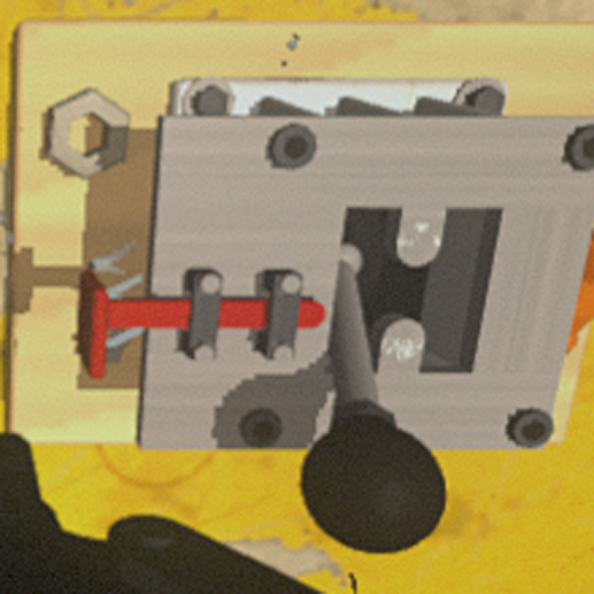

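The plate corners match the prediction, and the knob at (408,260) gives f ≈ 0.355. To be sure it's home, I'll go back and press gently against the slot end.

Call:
{"fn": "play_rows", "kwargs": {
  "targets": "1 0.012 0.037 0 0; 1 0.024 0.074 0 0; 1 0.034 0.105 0 0; 1 0.036 0.112 0.01 0; 1 0.036 0.112 0.035 0; 1 0.036 0.112 0.055 0; 1 0.036 0.112 0.066 0; 1 0.036 0.112 0.066 0"
}}

```text
clock: 10.12
tcp_pos: [0.4565, 0.1918, 0.1318]
orientation: [0.039, -3.137, 0.004]
contact_force: [0.0, 0.2, -0.2]
grip_width: -0.0001
gripper_force: 0.0
```

Call:
{"fn": "play_rows", "kwargs": {
  "targets": "1 -0.015 0 0 0; 1 -0.028 0 0 0; 1 -0.036 0 0 0; 1 -0.04 0 0 0; 1 -0.043 0 0 0; 1 -0.044 0 0 0; 1 -0.044 0 0 0"
}}

```text
clock: 10.7
tcp_pos: [0.5019, 0.1937, 0.1344]
orientation: [0.038, -3.141, -0.0]
contact_force: [-1.1, 0.9, -0.4]
grip_width: 0.0005
gripper_force: 0.0
```

```bash
python3 to.py
```

```text
tcp tower mm [ 13.5 -37.7 134.4] spin -0.0 F tower [-1.1  0.9 -0.4] t 10.7 tilt [-0.  0. -1.]
```

Call:
{"fn": "play_rows", "kwargs": {
  "targets": "1 -0.001 0 0 0; 1 -0.0015 0 0 0; 1 -0.002 0 0 0; 1 -0.0025 0 0 0; 1 -0.003 0 0 0; 1 -0.003 0 0 0"
}}

```text
clock: 11.2
tcp_pos: [0.5043, 0.1938, 0.1339]
orientation: [0.038, -3.14, 0.001]
contact_force: [-3.8, 0.1, -0.4]
grip_width: -0.0003
gripper_force: 1.8
```

```bash
python3 to.py
```

```text
tcp tower mm [ 15.9 -37.6 133.9] spin -0.0 F tower [-3.8  0.2 -0.4] t 11.2 tilt [-0.002 -0.    -1.   ]
```

Force has risen slightly at x = 15.9, which puts f near 0.38, so the lever is home. Now back out and over to the tab.

Call:
{"fn": "play_rows", "kwargs": {
  "targets": "1 0.012 0 0 0; 1 0.03 0 -0.01 0; 1 0.035 0 -0.04 0; 1 0.035 -0.03 -0.066 0; 1 0.025 -0.065 -0.066 0; 1 0.015 -0.1 -0.066 0; 1 0.01 -0.112 -0.066 0; 1 0.01 -0.112 -0.066 0"
}}

```text
clock: 11.87
tcp_pos: [0.4999, 0.0771, 0.2011]
orientation: [-0.027, 3.138, -0.002]
contact_force: [0.3, 0.5, -0.2]
grip_width: -0.0003
gripper_force: 0.0
```

Call:
{"fn": "play_rows", "kwargs": {
  "targets": "1 0 0 0.02 0; 1 0 0 0.05 0; 1 0 0 0.075 0; 1 0 0 0.09 0; 1 0 0 0.095 0; 1 0 0 0.095 0; 1 0 0 0.095 0"
}}

```text
clock: 12.45
tcp_pos: [0.4985, 0.0823, 0.1059]
orientation: [-0.039, 3.14, 0.001]
contact_force: [0.2, 0.1, -0.4]
grip_width: -0.0
gripper_force: 0.0
```

```bash
python3 to.py 5.5 -99.5 105; python3 -c "
from look import *
shot('top','t2.png')
im=cv2.imread('pics/t2.png')[175:260,190:300];cv2.imwrite('pics/t2c.png',cv2.resize(im,None,fx=7,fy=7,interpolation=cv2.INTER_CUBIC))"
```

```text
tcp tower mm [   7.4 -149.   105.9] spin -0.001 F tower [ 0.2  0.1 -0.4] t 12.45 tilt [ 0.001  0.    -1.   ]
shift tool mm [ 1.8 49.5  0.9]
```

View pics/t2c.png

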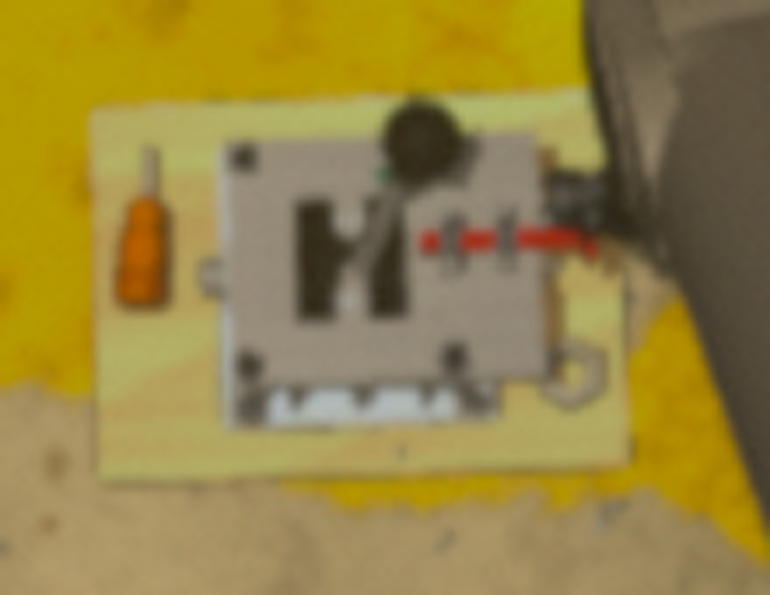

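The top view shows the knob at (420,140) in the crop, far right and forward, with the slide still open. Pushing the tab now.

Call:
{"fn": "play_rows", "kwargs": {
  "targets": "1 0.002 0.01 0 0; 1 0.002 0.018 0 0; 1 0.002 0.022 0 0; 1 0.002 0.026 0 0; 1 0.002 0.03 0 0; 1 0.002 0.034 0 0; 1 0.002 0.038 0 0; 1 0.002 0.041 0 0"
}}

```text
clock: 13.17
tcp_pos: [0.4951, 0.1226, 0.1054]
orientation: [-0.037, 3.141, -0.0]
contact_force: [0.7, -3.5, 2.9]
grip_width: 0.0002
gripper_force: 1.6
```

```bash
python3 to.py
```

```text
tcp tower mm [   4.9 -108.6  105.4] spin 0.0 F tower [ 0.7 -3.5  2.9] t 13.1667 tilt [ 0. -0. -1.]
```

Call:
{"fn": "play_rows", "kwargs": {
  "targets": "1 0 0.003 0 0; 1 0 0.006 0 0; 1 0 0.008 0 0; 1 0 0.0095 0 0; 1 0 0.0105 0 0; 1 0 0.011 0 0; 1 0 0.011 0 0"
}}

```text
clock: 13.75
tcp_pos: [0.4948, 0.1328, 0.1053]
orientation: [-0.037, 3.141, -0.001]
contact_force: [1.0, -5.5, 3.8]
grip_width: -0.0003
gripper_force: 2.5
```

```bash
python3 to.py
```

```text
tcp tower mm [  4.8 -98.4 105.3] spin 0.001 F tower [ 0.9 -5.5  3.8] t 13.75 tilt [ 0.    -0.001 -1.   ]
```

Creep further until it reaches the stop.

Call:
{"fn": "play_rows", "kwargs": {
  "targets": "1 0 0.0006 0 0; 1 0 0.0012 0 0; 1 0 0.0018 0 0; 1 0 0.0024 0 0; 1 0 0.0024 0 0"
}}

```text
clock: 14.17
tcp_pos: [0.4948, 0.1329, 0.1054]
orientation: [0.034, -3.141, 0.005]
contact_force: [0.4, -9.5, 5.8]
grip_width: 0.0003
gripper_force: 5.3
```

```bash
python3 to.py
```

```text
tcp tower mm [  4.8 -98.3 105.4] spin 0.003 F tower [ 0.2 -9.5  5.8] t 14.1667 tilt [-0.    -0.003 -1.   ]
```

Call:
{"fn": "play_rows", "kwargs": {
  "targets": "1 0 -0.01 0 0; 1 0 -0.03 0 0; 1 0 -0.05 0 0; 1 0 -0.055 -0.03 0; 1 0 -0.055 -0.06 0; 1 0 -0.055 -0.095 0; 1 0 -0.055 -0.095 0; 1 0 -0.055 -0.095 0"
}}

```text
clock: 14.83
tcp_pos: [0.4969, 0.082, 0.202]
orientation: [-0.039, 3.138, 0.004]
contact_force: [0.2, -0.4, -0.9]
grip_width: -0.0003
gripper_force: 0.0
```

Call:
{"fn": "play_rows", "kwargs": {
  "targets": "1 0 0 0 0; 1 0 0 0 0; 1 0 0 0 0; 1 0 0 0 0"
}}

```text
clock: 15.17
tcp_pos: [0.4952, 0.0809, 0.1992]
orientation: [0.038, -3.139, 0.001]
contact_force: [0.7, -0.3, 0.4]
grip_width: 0.0
gripper_force: 0.0
```

```bash
python3 to.py; python3 - <<'E'
from look import *
from geo import *
ci=r.camera_info('wrist');p=np.load('p.npy');shot('wrist','w13.png')
x0,y0=260,80
for q in([.0055,-.085,.122],[.0055,-.088,.122],[.0055,-.085,.108],knob(.37,.31),knob(.33,.31)):print(((proj(ci,T(p,q))[0]-[x0,y0])*2.7).round(0))
cv2.imwrite('pics/w13c.png',cv2.resize(cv2.imread('pics/w13.png')[80:300,260:480],None,fx=2.7,fy=2.7,interpolation=cv2.INTER_CUBIC))
E
```

```text
tcp tower mm [   4.  -150.3  199.2] spin -0.0 F tower [ 0.7 -0.3  0.4] t 15.1667 tilt [-0.002 -0.001 -1.   ]
[203. 341.]
[192. 341.]
[190. 327.]
[397. 496.]
[401. 484.]
```

View pics/w13c.png

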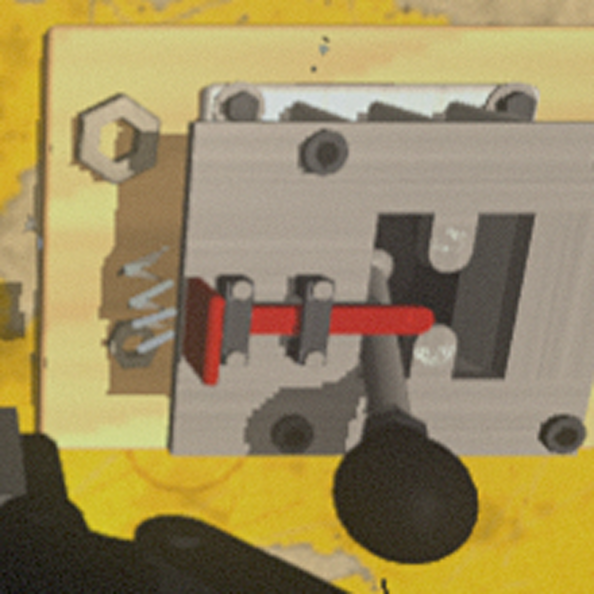

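The slide is fully in behind the stick: the tab's top outer edge is at about (204,340) in the crop, against a predicted 203 for fully in. The knob at (405,497) fits f ≈ 0.37, and the arm is clear. Handing in.

```bash
python3 -c "
from bench import r
print(r.hand_in())"
```

```text
the job is handed in; nothing more can be done
None
```

I've handed the job in: the last picture shows the lever home in third (lever_fore about 0.37 rad) and the red slide fully in behind it. Forces stayed around 11 N or less in the readings I took, and none of the loose items in view had moved. No verdict came back.

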